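Check the hand brake of the sample trolley

TASK

Check the hand brake of the sample trolley that stands at the bench: with the backs of your fingers, push the red brake lever in from its outer side towards the push bar until it comes up firm, short of the bar, and keep it pressed firmly there for two seconds without forcing it. Then take your hand away so that the lever springs fully back out. Do not grip the push bar or squeeze the lever against it, and leave everything on the trolley and the bench where it is.

Things in the scene. Friction and masses are not known exactly. Their poses are not given: they have to be found in the camera images.
- trolley: steel three-shelf trolley beyond the bench, push bar towards the robot; it does not roll. Origin at the height of the top deck (70 mm above the bench), straight below the middle of the bar; x level from the bar to the deck (away from the robot, within 20 degrees), y left along the bar, z up. The deck, 520 x 420 mm with 18 mm rims, begins 170 mm from the bar.
- push_bar: level round bar, 25 mm thick (grips 35 mm), 420 mm long, along y, with the lever's black clamp; its axis is 135 mm above this origin, which is the trolley's (same axes). The lever's pivot is 40 mm from the bar's axis towards the deck, 30 mm left of the middle; clamp and bar rise at most 22 mm above the bar's axis. Sloping tubes join its ends to the deck.
- push_rod: steel pin, 8 mm thick, that points from the lever's clamp at the lever's inner side, 50 mm from the pivot; the lever meets it after its free play, where the brake bites. Adjusted differently each time: the lever comes up on it at 0.11 to 0.21 rad. Beyond that it yields only a little, springily (about 5 mm at the face point for each 10 N). Origin inside the clamp.
- brake_lever (a joint): angle of the red brake lever, rad: 0 at rest (sprung fully out), growing as it is pressed towards the bar. Until the pin it takes 2 to 5 N at the face point, then it comes up firm, 15 mm or more short of the bar; 12 to 15 N there is a firm press, over 35 N forces it. It would touch the bar at 0.36. It springs back when let go.
- lever_face (a point): point on the lever's outer face (turned to the deck), 205 mm above the bench, half-way up the blade; at rest 80 mm from the bar's axis. x points out of the face, away from the bar; y from pivot to tip; z up. The upright pivot axis is at x -40, y -100 mm. Blade: y -70 to +35 mm, 10 mm thick, 16 mm high, ending in a 20 mm ball. The space 100 mm out from the face is free.
- tube_rack: white rack 100 x 200 mm, 85 mm high, full of capped sample tubes, on the trolley's deck; stays where it is. Origin at the centre of its underside.
- reagent_bottle: white round bottle, 56 mm across and 100 mm high, on the trolley's deck; stays where it is. Origin at the centre of its underside.
- specimen_pot: clear pot with a yellow lid, 56 mm across and 62 mm high, on the trolley's deck; stays where it is. Origin at the centre of its underside.
- amber_bottle: brown glass bottle, 56 mm across and 115 mm high, on the bench; stays where it is. Origin at the centre of its underside.
- beaker: open glass beaker, 66 mm across and 85 mm high, on the bench; stays where it is. Origin at the centre of its underside.
- glove_box: box of gloves, 115 x 220 mm, 72 mm high, lying on the bench; stays where it is. Origin at the centre of its underside.

How it is judged:
On the way:
1. from its outer side (grasp point outside the outer face) the fingers press the lever onto the pin with over 6 N on the pin (about 8 N at the face point) and keep it so for 1.2 s (contact force between brake_lever and push_rod above 6 N and value of joint brake_lever above 0.08 rad and x of the grasp point in the frame of lever_face above 0.002 m and contact force between the fingers and brake_lever above 4 N), for 1.2 s.
At the end, for the whole second after the job is handed in: The lever is let go and at rest, fully sprung out (within 0.03 rad), and every loose thing stands within 15 mm of where it was (value of joint brake_lever below 0.03 rad and velocity of joint brake_lever between -0.1 and 0.1 rad/s and contact force between brake_lever and push_rod below 1 N and distance of each of tube_rack, reagent_bottle, specimen_pot, amber_bottle, beaker, glove_box from where it was at the start of the episode below 0.015 m); the robot touches nothing.
It fails at once if the lever was forced (the fingers or the hand pressed on it with more than 35 N) (contact force between any of the fingers, the arm and brake_lever above 35 N).
It fails at once if the hand gripped, squeezed or leaned on the push bar or its clamp (more than 5 N) (contact force between any of the fingers, the arm and push_bar above 5 N).
It fails at once if a bystander was pushed, lifted or carried (moved more than 15 mm) (distance of any of tube_rack, reagent_bottle, specimen_pot, amber_bottle, beaker, glove_box from where it was at the start of the episode above 0.015 m).
It also fails if it takes over 45 s, if anything falls off the work surface, if the arm or the gripper's body presses on something with over 40 N, if the wrist force passes 120 N, or if a joint passes its speed limit or range.

ROBOT

A 6-joint arm with a two-finger parallel gripper is mounted at the origin on the work surface. World frame = base frame: x ahead of the robot, y to its left, z up, the work surface at z = 0. Lengths are in m, angles in rad, forces in N, time in s.
With the tool pointing down it reaches from about 0.35 to 0.775 m from the base axis. Payload 7.3 kg.
Tool frame: the origin (TCP) lies on the centre line of the jaws, within the pads' length; the fingertips stand 11 mm ahead of it and the grasp point (between the pads) lies 8 mm behind it; z points along the fingers, y is the direction in which the jaws open and shut (so a half turn about z gives the same grasp; the last joint's range is limited). The gripper opens to 92 mm and grips with 3 to 60 N. Pads are 19 mm wide; open, the fingers measure 130 mm over their backs; the gripper's body (75 mm by 190 mm) begins 47 mm behind the grasp point.
Start: joints at [-1.328, 0.342, 1.524, -0, 1.275, -0.146], TCP at [0.199, -0.486, 0.238] pointing down, gripper open.
Joint ranges: [-2.53, 2.53], [-0.77, 2.02], [0.04, 2.7], [-1, 4.14], [0.28, 2.66], [-3.11, 3.11]. Speed limits (rad/s): [2.57, 2.57, 3.14, 3.14, 3.14, 3.14].

INTERFACE

Orientations are given as a rotation vector (axis times angle).
In Python, from bench import r gives the robot as it stands.
- The arm moves only by the tool move_arm, never from a script. Its argument "targets" is a list that holds one entry, the list of rows, each a list of 7 numbers: the finger opening in mm, from 0 to 91.8, then the shift along the world's x, y, z in units of 40 mm (1.0 is 40 mm), then the turn, a rotation vector about the world's x, y, z in units of 6 degrees (1.0 is 6 degrees). A call has 1 to 8 rows; each row is the pose to reach, as a shift and turn from the pose commanded when the call began; what a row does not reach only later rows make up. A row lasts 1/12 s, in which the tool goes at most 41.7 mm and 7.16 degrees, less where a joint would pass 70% of its speed; a pose out of reach is approached as far as the arm can. A call with a gripper value outside its range is refused whole. The fingers move at their own pace and stop on an object; "grip_force" is the grip in N (left out, the last holds). Time passes only in rows, so rows that repeat a pose let the fingers close. It gives the time, the measured TCP pose, the force and the opening at its end, in the units of the state.
- r.sense(): the state, without advancing time (a new reading comes with each control period).
- r.grab_frame(name): name is "scene" or "top" or "wrist"; returns a dict with "pixels" (420x560x3 uint8, blue, green, red), "range_z" (420x560 float32, m along the optical axis (not along the pixel's ray), 0 where there is no reading), "K" (3x3 intrinsics, pixels), "cam_to_world" (4x4, takes a point from camera to world coordinates). Camera axes: x right, y up, looking along -z (the intrinsics and any distortion apply to the point x, -y, -z); pixel columns grow to the right and rows downward; lengths in m; the calibration is good to about 2 mm. A picture is of the moment at which its call begins.
- r.sign_off(): hands the job in, once; it reports no verdict.
The state is a dict: "t": time; "joint_pos": joint angles; "qd": joint speeds; "joint_torque": joint torques, N m; "tool_pos": TCP position; "orientation": TCP orientation; "ft_force": force on the tool from outside, world axes, zero at the start; "wrist_torque": the same for the moment, N m; "finger_gap": finger opening in m.
Only numpy, scipy, OpenCV 4.12 (cv2) and the standard library are available. Lean on these libraries where they do the work, as an engineer would, in place of code of your own. Each camera call takes 0.05 s, during which the arm holds its last target. There are 200 camera calls.

## Working session

There is one attempt and no reset: what is moved stays moved. The work goes in short steps, Python scripts to look and compute and a tool call to move; the robot and the scene stay as the last step left them, time stands still between calls to the robot, and variables do not carry over. Pictures are saved under pics/ and viewed, about 8 in all and at most 12, crops included, and the job is handed in when it is done.

Besides the shell and the picture viewer there is one more tool, called after "Emit:" in YAML: its name, and indented under it one key for each argument. move_arm: Moves the arm, as the interface text tells. Its arguments: {"type":"object","properties":{"targets":{"type":"array"},"grip_force":{"type":"number"}},"required":["targets"]}

```bash
mkdir -p pics; cat > h.py <<'E'
import numpy as np,cv2
from bench import r
def pts(f):
    z=f["range_z"];K=f["K"];v,u=np.mgrid[:z.shape[0],:z.shape[1]]
    x=(u-K[0,2])/K[0,0]*z;y=(v-K[1,2])/K[1,1]*z
    P=np.stack([x,-y,-z,np.ones_like(z)],-1)@f["cam_to_world"].T
    return P[...,:3]
E
python3 - <<'E'
from h import *
s=r.sense();print(s)
im=[]
for n in("scene","top"):
    f=r.grab_frame(n);np.savez(n,**f);cv2.imwrite(f"pics/{n}.png",f["pixels"]);print(n,f["K"],f["cam_to_world"])
    P=pts(f);p=f["pixels"].astype(int);ok=f["range_z"]>0
    m=(p[...,2]>110)&(p[...,1]<70)&(p[...,0]<70)&ok
    q=P[m];v,u=np.where(m);print(m.sum(),np.percentile(q,[2,50,98],axis=0) if len(q) else 0,u.min() if len(q) else 0,u.max() if len(q) else 0)
E
```

```text
{'t': 0.0, 'joint_pos': array([-1.32799641e+00,  3.42681884e-01,  1.52501247e+00, -1.58008469e-05,
        1.27541193e+00, -1.45993222e-01]), 'qd': array([-1.34200098e-03,  3.85545160e-04,  9.26088980e-04, -1.56360319e-03,
        1.61111561e-05,  7.60833909e-04]), 'joint_torque': array([-4.34289575e-05, -4.31241953e+01, -2.44223785e+01,  7.17279408e-02,
        5.58560807e-02, -1.12751393e-04]), 'tool_pos': array([ 0.19893657, -0.48542328,  0.23706774]), 'orientation': array([-3.08093485e+00, -6.06590802e-01,  1.38684217e-04]), 'ft_force': array([-1.0106167 , -0.16055418,  0.85696828]), 'wrist_torque': array([-0.02843333,  0.04375943, -0.05254863]), 'finger_gap': 0.09163523799871671}
scene [[441.67824151   0.         277.90871871]
 [  0.         441.67824151 214.47674586]
 [  0.           0.           1.        ]] [[ 0.83551425 -0.36591755  0.40990278  1.01851718]
 [ 0.54932557  0.53923271 -0.63833338 -0.60591872]
 [ 0.0125444   0.75850671  0.65154448  0.80406458]
 [ 0.          0.          0.          1.        ]]
10369 [[ 0.60085296 -0.10775985 -0.17404599]
 [ 1.07201004  0.11649623  0.18354569]
 [ 1.16997855  1.13479871  0.20708846]] 105 559
top [[456.01674691   0.         280.23962233]
 [  0.         456.01674691 212.32938682]
 [  0.           0.           1.        ]] [[-1.46882830e-02  9.88865315e-01 -1.48086604e-01  4.09269983e-01]
 [-9.99892104e-01 -1.44986046e-02  2.36031430e-03  3.52748295e-02]
 [ 1.86983832e-04  1.48105295e-01  9.88971580e-01  1.19699770e+00]
 [ 0.00000000e+00  0.00000000e+00  0.00000000e+00  1.00000000e+00]]
2553 [[ 0.58901664 -0.0174921   0.17985503]
 [ 1.04797655  0.11483494  0.18566232]
 [ 1.0796197   0.2163511   0.2144825 ]] 196 363
```

View pics/top.png

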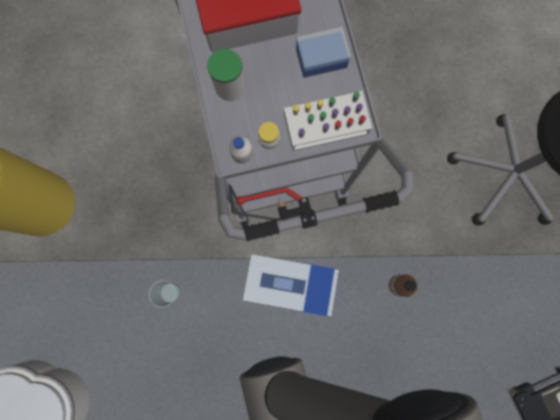

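View pics/scene.png

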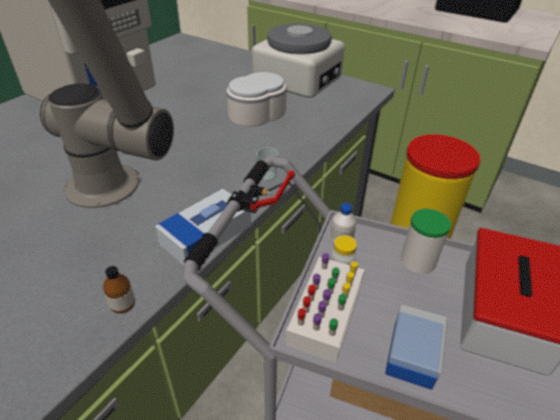

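The top view shows the bar running from (245,230) to (397,200). The red lever runs on its deck side, from an elbow near (290,190) to its tip near (240,200). The scene view agrees, with the red lever at about (270,200).

```bash
python3 - <<'E'
from h import *
for n,box in(("top",(230,310,180,212)),("scene",(240,300,165,215))):
    f=dict(np.load(n+".npz"));P=pts(f);p=f["pixels"].astype(int)
    m=np.zeros(P.shape[:2],bool);m[box[2]:box[3],box[0]:box[1]]=1
    m&=(p[...,2]>90)&(p[...,1]<75)&(p[...,0]<75)&(P[...,2]>.17)&(P[...,2]<.24)
    q=P[m];o=np.argsort(q[:,1]);print(n,len(q))
    for y in np.arange(q[:,1].min(),q[:,1].max(),.01):
        k=q[(q[:,1]>=y)&(q[:,1]<y+.01)]
        if len(k):print(np.round(k.mean(0),4),np.round([k[:,0].min(),k[:,0].max(),k[:,2].max()],4),len(k))
f=dict(np.load("top.npz"));P=pts(f)
m=np.zeros(P.shape[:2],bool);m[190:245,235:410]=1
m&=(P[...,2]>.19)&(P[...,2]<.235)&(P[...,0]<.63)
q=P[m]
for y in np.arange(-.28,.2,.02):
    k=q[(q[:,1]>=y)&(q[:,1]<y+.02)]
    if len(k):print("bar",round(y+.01,3),np.round([k[:,0].min(),k[:,0].max(),np.median(k[:,0]),k[:,2].max()],3),len(k))
c=cv2.resize(f["pixels"][170:250,210:420],None,fx=3.7,fy=3.7,interpolation=cv2.INTER_CUBIC);cv2.imwrite("pics/c.png",c)
E
```

```text
top 326
[ 0.589  -0.0093  0.214 ] [0.5839 0.5948 0.2223] 14
[ 5.929e-01 -1.000e-04  2.107e-01] [0.5848 0.6015 0.2148] 30
[0.6003 0.0098 0.2118] [0.5924 0.6083 0.2149] 23
[0.6055 0.0192 0.2124] [0.5981 0.6132 0.2159] 25
[0.6046 0.0304 0.2123] [0.57   0.6112 0.2164] 23
[0.6037 0.0402 0.2126] [0.5994 0.6084 0.2165] 18
[0.6017 0.0501 0.2128] [0.5974 0.6073 0.2162] 23
[0.5994 0.06   0.2131] [0.5951 0.6047 0.2188] 18
[0.5971 0.0701 0.2125] [0.5916 0.6029 0.2155] 23
[0.5947 0.0801 0.2128] [0.5892 0.6004 0.2174] 18
[0.5927 0.09   0.2123] [0.5869 0.599  0.2163] 24
[0.5905 0.0999 0.2127] [0.5859 0.5963 0.2155] 18
[0.5877 0.11   0.2129] [0.581  0.5944 0.2163] 25
[0.5845 0.1199 0.2136] [0.5767 0.5922 0.2185] 32
[0.5858 0.1269 0.2104] [0.5789 0.5922 0.2131] 12
scene 319
[ 0.5849 -0.0277  0.2067] [0.5769 0.5904 0.2168] 38
[ 0.5901 -0.0164  0.2086] [0.5846 0.5951 0.2132] 21
[ 0.5944 -0.0074  0.2079] [0.584  0.6014 0.2123] 38
[0.602  0.0027 0.2075] [0.589  0.6095 0.213 ] 36
[0.6077 0.012  0.2083] [0.5996 0.6122 0.2119] 23
[0.6077 0.0223 0.2087] [0.5709 0.6124 0.2127] 22
[0.6073 0.0331 0.211 ] [0.602
[... 552 characters left out ...]
.566 0.603 0.583 0.225] 139
bar -0.19 [0.561 0.597 0.577 0.227] 136
bar -0.17 [0.558 0.593 0.573 0.226] 139
bar -0.15 [0.555 0.587 0.569 0.224] 125
bar -0.13 [0.551 0.58  0.565 0.221] 105
bar -0.11 [0.547 0.574 0.56  0.221] 104
bar -0.09 [0.543 0.569 0.555 0.221] 106
bar -0.07 [0.538 0.565 0.551 0.222] 108
bar -0.05 [0.527 0.561 0.545 0.226] 111
bar -0.03 [0.522 0.59  0.549 0.23 ] 237
bar -0.01 [0.522 0.599 0.556 0.228] 277
bar 0.01 [0.52  0.606 0.548 0.221] 233
bar 0.03 [0.51  0.607 0.553 0.222] 289
bar 0.05 [0.506 0.607 0.528 0.226] 195
bar 0.07 [0.503 0.603 0.524 0.227] 189
bar 0.09 [0.498 0.599 0.52  0.225] 187
bar 0.11 [0.495 0.595 0.518 0.225] 179
bar 0.13 [0.5   0.595 0.519 0.223] 104
```

View pics/c.png

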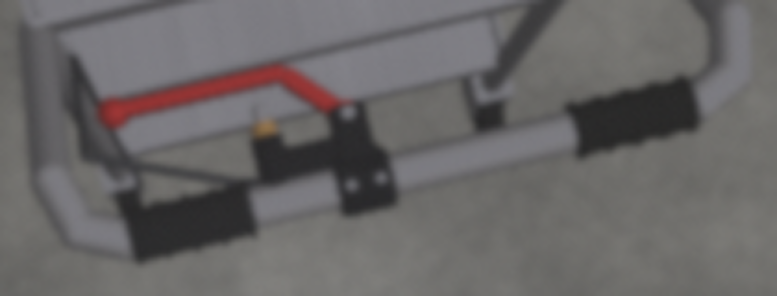

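Emit:
move_arm:
  targets:
    - [[0,0,0,0.9,0,0,0],[0,0,0,1.8,0,0,0],[0,0,0,2.8,0,0,0],[0,0.6,0.77,2.8,0,0,0.7],[0,1.2,1.54,2.8,0,0,1.4],[0,1.8,2.3,2.8,0,0,2.1],[0,2.4,3.1,2.8,0,0,2.8],[0,3.0,3.9,2.8,0,0,3.5]]
  grip_force: 10

```text
t: 0.77
tool_pos: [0.3196, -0.3282, 0.3495]
orientation: [-2.918, -1.163, 0.0]
ft_force: [0.0, -0.8, 0.3]
finger_gap: 0.0431
```

Emit:
move_arm:
  targets:
    - [[0,0.6,0.8,0,0,0,0.7],[0,1.2,1.6,0,0,0,1.4],[0,1.8,2.4,0,0,0,2.1],[0,2.4,3.2,0,0,0,2.8],[0,3.1,4.0,0,0,0,3.5],[0,3.7,4.8,0,0,0,4.2],[0,4.3,5.6,0,0,0,4.9],[0,4.9,6.3,0,0,0,5.6]]

```text
t: 1.43
tool_pos: [0.5158, -0.0754, 0.3495]
orientation: [-2.456, -1.958, 0.0]
ft_force: [1.5, -1.1, 0.5]
finger_gap: 0.0001
```

Emit:
move_arm:
  targets:
    - [[0,0.6,0.75,0,0,0,0.7],[0,1.2,1.5,0,0,0,1.4],[0,1.8,2.3,0,0,0,2.1],[0,2.4,3.1,0,0,0,2.8],[0,3.0,3.9,0,0,0,3.5],[0,3.4,4.4,0,0,0,4.1],[0,3.4,4.4,0,0,0,4.1],[0,3.4,4.4,0,0,0,4.1]]

```text
t: 2.1
tool_pos: [0.6513, 0.0994, 0.3479]
orientation: [-1.985, -2.433, 0.003]
ft_force: [0.1, 0.0, -0.7]
finger_gap: 0.0004
```

```bash
python3 - <<'E'
from h import *
f=r.grab_frame("wrist");np.savez("wrist",**f);cv2.imwrite("pics/w.png",f["pixels"])
P=pts(f);p=f["pixels"].astype(int)
m=(p[...,2]>90)&(p[...,1]<75)&(p[...,0]<75)&(P[...,2]>.19)&(P[...,2]<.225)&(P[...,0]<.64)
q=P[m];a=np.radians(11.7);n=np.array([np.cos(a),np.sin(a)]);t=np.array([-n[1],n[0]])
d=(q[:,:2]-[.597,.087])@np.c_[n,t]
print(len(q))
for y in np.arange(-.1,.06,.01):
    k=(d[:,1]>=y)&(d[:,1]<y+.01)
    if k.any():print(round(y+.005,3),d[k,0].min().round(4),d[k,0].max().round(4),np.median(q[k,2]).round(4),k.sum())
print(d[:,1].max())
E
```

```text
539
-0.025 -0.0063 0.0022 0.2123 40
-0.015 -0.001 0.0021 0.2114 47
-0.005 -0.002 0.0018 0.2117 49
0.005 -0.0026 0.0016 0.2117 48
0.015 -0.0036 0.0013 0.2116 58
0.025 -0.0058 0.0024 0.2119 66
0.035 -0.0121 0.0054 0.2126 145
0.045 -0.0124 0.0039 0.2112 86
0.044664567445497905
```

View pics/w.png

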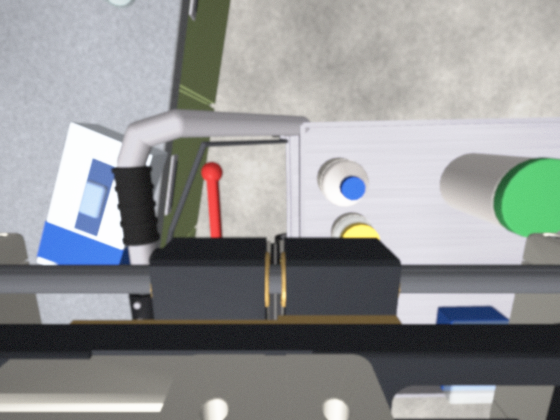

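The wrist view shows the lever ball at (211,172) and the blade running down to (215,235). The closed fingers are on the lever's deck side. Face position and ball height agree with the earlier estimates. I'll check the dark finger blocks' size against the stated clearances.

```bash
python3 - <<'E'
from h import *
f=dict(np.load("wrist.npz"));P=pts(f);s=r.sense()
R=cv2.Rodrigues(s["orientation"])[0];Q=(P-s["tool_pos"])@R
for v in(240,250,260,285,300,315):
    print(v,[(u,*np.round(Q[v,u]*1000).astype(int)) for u in(160,200,250,266,272,282,290,350,390)])
E
```

```text
240 [(160, np.int64(-114), np.int64(-208), np.int64(383)), (200, np.int64(39), np.int64(-21), np.int64(-62)), (250, np.int64(38), np.int64(-7), np.int64(-61)), (266, np.int64(37), np.int64(-2), np.int64(-58)), (272, np.int64(-358), np.int64(-12), np.int64(1098)), (282, np.int64(-318), np.int64(28), np.int64(983)), (290, np.int64(38), np.int64(5), np.int64(-61)), (350, np.int64(38), np.int64(23), np.int64(-61)), (390, np.int64(-77), np.int64(168), np.int64(279))]
250 [(160, np.int64(38), np.int64(-30), np.int64(-70)), (200, np.int64(39), np.int64(-19), np.int64(-70)), (250, np.int64(38), np.int64(-6), np.int64(-69)), (266, np.int64(34), np.int64(-2), np.int64(-58)), (272, np.int64(12), np.int64(-1), np.int64(1)), (282, np.int64(13), np.int64(4), np.int64(-2)), (290, np.int64(38), np.int64(5), np.int64(-70)), (350, np.int64(38), np.int64(21), np.int64(-69)), (390, np.int64(-93), np.int64(170), np.int64(280))]
260 [(160, np.int64(39), np.int64(-27), np.int64(-77)), (200, np.int64(38), np.int64(-17), np.int64(-76)), (250, np.int64(39), np.int64(-5), np.int64(-77)), (266, np.int64(36), np
[... 935 characters left out ...]
, (272, np.int64(4), np.int64(0), np.int64(-34)), (282, np.int64(27), np.int64(3), np.int64(-75)), (290, np.int64(28), np.int64(4), np.int64(-77)), (350, np.int64(28), np.int64(19), np.int64(-78)), (390, np.int64(29), np.int64(29), np.int64(-78))]
315 [(160, np.int64(24), np.int64(-28), np.int64(-77)), (200, np.int64(24), np.int64(-18), np.int64(-78)), (250, np.int64(24), np.int64(-5), np.int64(-78)), (266, np.int64(15), np.int64(-2), np.int64(-63)), (272, np.int64(-3), np.int64(0), np.int64(-35)), (282, np.int64(8), np.int64(3), np.int64(-52)), (290, np.int64(25), np.int64(4), np.int64(-78)), (350, np.int64(25), np.int64(19), np.int64(-78)), (390, np.int64(24), np.int64(30), np.int64(-77))]
```

Emit:
move_arm:
  targets:
    - [[0,0,0,-0.7,0,0,0],[0,0,0,-1.4,0,0,0],[0,0,0,-2.1,0,0,0],[0,0,0,-2.7,0,0,0],[0,0,0,-3.2,0,0,0],[0,0,0,-3.6,0,0,0],[0,0,0,-3.75,0,0,0],[0,0,0,-3.75,0,0,0]]

```text
t: 2.82
tool_pos: [0.6499, 0.0968, 0.1987]
orientation: [-1.989, -2.429, 0.003]
ft_force: [-0.2, -0.6, 0.7]
finger_gap: 0.0005
```

Emit:
move_arm:
  targets:
    - [[0,0,0,0,0,0,0],[0,-0.1,-0.02,0,0,0,0],[0,-0.2,-0.04,0,0,0,0],[0,-0.3,-0.06,0,0,0,0],[0,-0.4,-0.08,0,0,0,0],[0,-0.5,-0.1,0,0,0,0],[0,-0.6,-0.12,0,0,0,0],[0,-0.6,-0.12,0,0,0,0]]

```text
t: 3.48
tool_pos: [0.6263, 0.0933, 0.2]
orientation: [-1.988, -2.432, 0.0]
ft_force: [0.1, -0.7, -0.6]
finger_gap: 0.0004
```

Emit:
move_arm:
  targets:
    - [[0,-0.1,-0.02,0,0,0,0],[0,-0.2,-0.04,0,0,0,0],[0,-0.25,-0.05,0,0,0,0],[0,-0.3,-0.06,0,0,0,0],[0,-0.35,-0.07,0,0,0,0],[0,-0.4,-0.08,0,0,0,0],[0,-0.4,-0.08,0,0,0,0],[0,-0.4,-0.08,0,0,0,0]]

```text
t: 4.15
tool_pos: [0.6112, 0.0905, 0.1999]
orientation: [1.988, 2.432, 0.002]
ft_force: [2.8, 3.1, -0.0]
finger_gap: 0.0003
```

```bash
python3 - <<'E'
from h import *
f=r.grab_frame("scene");cv2.imwrite("pics/s2.png",cv2.resize(f["pixels"][100:280,170:410],None,fx=3,fy=3,interpolation=cv2.INTER_CUBIC))
f=r.grab_frame("wrist");cv2.imwrite("pics/w2.png",f["pixels"])
for i in range(3):
    r.grab_frame("top");print(r.sense()["ft_force"].round(2))
E
```

```text
[2.14 2.88 0.85]
[3.41 2.66 2.22]
[1.35 3.58 0.53]
```

View pics/s2.png

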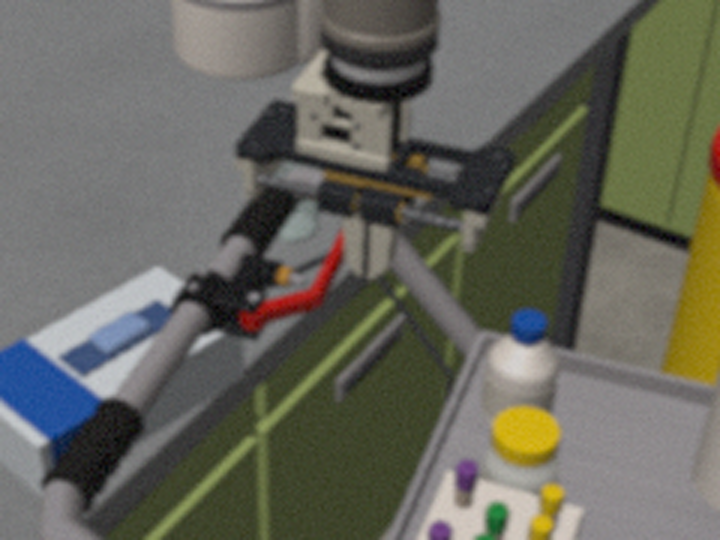

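The crop shows the closed finger backs against the outside of the red blade at about (355,250). The pin is at (290,272), with a gap still to the lever. Force is about 4 N in the free play, so I'll go on in small steps.

Emit:
move_arm:
  targets:
    - [[0,-0.05,0.01,0,0,0,0],[0,-0.1,0.02,0,0,0,0],[0,-0.1,0.02,0,0,0,0],[0,-0.1,0.02,0,0,0,0]]

```text
t: 4.73
tool_pos: [0.6069, 0.0908, 0.1998]
orientation: [1.988, 2.432, -0.0]
ft_force: [2.9, 1.6, 0.2]
finger_gap: 0.0003
```

Emit:
move_arm:
  targets:
    - [[0,-0.05,0.01,0,0,0,0],[0,-0.05,0.01,0,0,0,0],[0,-0.05,0.01,0,0,0,0]]

```text
t: 4.98
tool_pos: [0.605, 0.0911, 0.1998]
orientation: [1.988, 2.432, -0.0]
ft_force: [2.3, 0.2, 0.1]
finger_gap: 0.0004
```

Emit:
move_arm:
  targets:
    - [[0,-0.05,0.01,0,0,0,0],[0,-0.05,0.01,0,0,0,0],[0,-0.05,0.01,0,0,0,0]]

```text
t: 5.23
tool_pos: [0.603, 0.0914, 0.1998]
orientation: [1.988, 2.432, -0.001]
ft_force: [2.4, -1.3, 0.9]
finger_gap: 0.0007
```

Emit:
move_arm:
  targets:
    - [[0,-0.05,-0.005,0,0,0,0],[0,-0.05,-0.005,0,0,0,0],[0,-0.05,-0.005,0,0,0,0]]

```text
t: 5.48
tool_pos: [0.601, 0.0915, 0.1998]
orientation: [1.988, 2.432, 0.0]
ft_force: [3.3, -0.4, 1.2]
finger_gap: 0.0001
```

Emit:
move_arm:
  targets:
    - [[0,-0.05,-0.005,0,0,0,0],[0,-0.05,-0.005,0,0,0,0],[0,-0.05,-0.005,0,0,0,0]]

```text
t: 5.73
tool_pos: [0.599, 0.0915, 0.1998]
orientation: [1.988, 2.432, 0.0]
ft_force: [3.2, 1.5, 2.1]
finger_gap: 0.0007
```

Emit:
move_arm:
  targets:
    - [[0,-0.05,-0.005,0,0,0,0],[0,-0.05,-0.005,0,0,0,0],[0,-0.05,-0.005,0,0,0,0]]

```text
t: 5.98
tool_pos: [0.597, 0.0914, 0.1998]
orientation: [1.988, 2.433, 0.001]
ft_force: [2.8, 1.1, 0.9]
finger_gap: 0.0003
```

Emit:
move_arm:
  targets:
    - [[0,-0.05,0,0,0,0,0],[0,-0.05,0,0,0,0,0],[0,-0.05,0,0,0,0,0]]

```text
t: 6.23
tool_pos: [0.5955, 0.0914, 0.1999]
orientation: [1.988, 2.432, 0.002]
ft_force: [4.9, 2.4, 0.9]
finger_gap: 0.0005
```

Emit:
move_arm:
  targets:
    - [[0,-0.05,0,0,0,0,0],[0,-0.05,0,0,0,0,0],[0,-0.05,0,0,0,0,0]]

```text
t: 6.48
tool_pos: [0.5943, 0.0914, 0.2]
orientation: [1.987, 2.431, 0.004]
ft_force: [8.0, 3.0, -0.8]
finger_gap: 0.0002
```

It has come up firm, with the force rising about 2.5 N/mm. I'll press on to about 13 N and hold.

Emit:
move_arm:
  targets:
    - [[0,-0.07,-0.005,0,0,0,0],[0,-0.07,-0.005,0,0,0,0],[0,-0.07,-0.005,0,0,0,0],[0,-0.07,-0.005,0,0,0,0]]

```text
t: 6.82
tool_pos: [0.5923, 0.0913, 0.2001]
orientation: [1.986, 2.43, 0.006]
ft_force: [11.2, 2.5, -1.5]
finger_gap: 0.0005
```

```bash
python3 - <<'E'
from h import *
F=[]
for i in range(4):
    f=r.grab_frame("scene");F.append(r.sense()["ft_force"])
print(np.round(F,1),np.mean(F,0))
cv2.imwrite("pics/s3.png",cv2.resize(f["pixels"][100:280,170:410],None,fx=3,fy=3,interpolation=cv2.INTER_CUBIC))
E
```

```text
[[12.1  3.6 -2.5]
 [11.4  3.2 -1.9]
 [10.3  2.1 -1.8]
 [10.9  2.7 -1. ]] [11.17651153  2.90659593 -1.82122579]
```

View pics/s3.png

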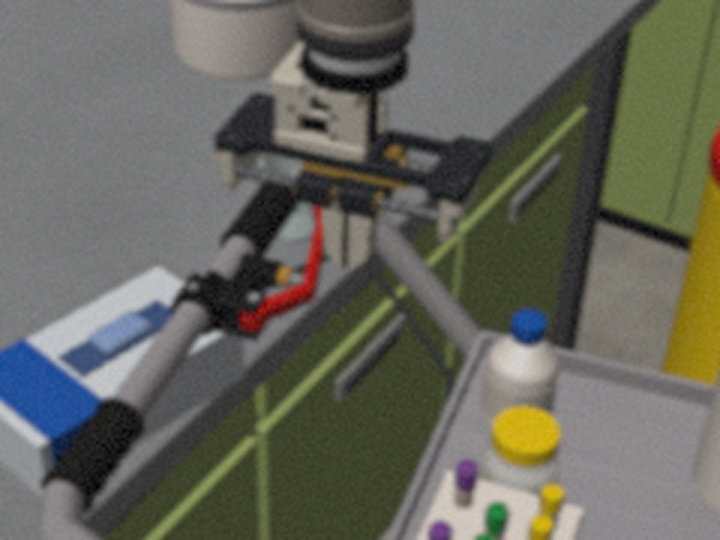

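The crop shows the lever up against the pin at about (305,275), with the fingers outside it and a clear gap to the bar. The force is about 11.5 N. I'll press slightly more and hold for over 2 s.

Emit:
move_arm:
  targets:
    - [[0,-0.03,0,0,0,0,0],[0,-0.03,0,0,0,0,0],[0,-0.03,0,0,0,0,0],[0,-0.03,0,0,0,0,0],[0,-0.03,0,0,0,0,0],[0,-0.03,0,0,0,0,0],[0,-0.03,0,0,0,0,0],[0,-0.03,0,0,0,0,0]]

```text
t: 7.68
tool_pos: [0.5916, 0.0913, 0.2001]
orientation: [1.985, 2.429, 0.007]
ft_force: [12.3, 3.5, -3.5]
finger_gap: 0.0004
```

Emit:
move_arm:
  targets:
    - [[0,0,0,0,0,0,0],[0,0,0,0,0,0,0],[0,0,0,0,0,0,0],[0,0,0,0,0,0,0],[0,0,0,0,0,0,0],[0,0,0,0,0,0,0],[0,0,0,0,0,0,0],[0,0,0,0,0,0,0]]

```text
t: 8.35
tool_pos: [0.5916, 0.0913, 0.2001]
orientation: [1.985, 2.429, 0.007]
ft_force: [11.5, 2.2, -1.8]
finger_gap: 0.0007
```

Emit:
move_arm:
  targets:
    - [[0,0,0,0,0,0,0],[0,0,0,0,0,0,0],[0,0,0,0,0,0,0],[0,0,0,0,0,0,0],[0,0,0,0,0,0,0],[0,0,0,0,0,0,0],[0,0,0,0,0,0,0],[0,0,0,0,0,0,0]]

```text
t: 9.02
tool_pos: [0.5916, 0.0913, 0.2001]
orientation: [1.985, 2.429, 0.007]
ft_force: [13.0, 2.5, -3.0]
finger_gap: 0.0005
```

Emit:
move_arm:
  targets:
    - [[0,0,0,0,0,0,0],[0,0,0,0,0,0,0],[0,0,0,0,0,0,0],[0,0,0,0,0,0,0],[0,0,0,0,0,0,0],[0,0,0,0,0,0,0],[0,0,0,0,0,0,0],[0,0,0,0,0,0,0]]

```text
t: 9.68
tool_pos: [0.5916, 0.0913, 0.2001]
orientation: [1.985, 2.429, 0.007]
ft_force: [11.9, 2.7, -2.8]
finger_gap: 0.0005
```

Held at about 12.5 N for over 2.6 s. Now I'll back straight out and rise.

Emit:
move_arm:
  targets:
    - [[0,0.15,0.02,0,0,0,0],[0,0.3,0.05,0,0,0,0],[0,0.5,0.08,0,0,0,0],[0,0.7,0.12,0,0,0,0],[0,0.9,0.17,0,0,0,0],[0,1.1,0.22,0,0,0,0],[0,1.3,0.26,0,0,0,0],[0,1.5,0.3,0,0,0,0]]

```text
t: 10.35
tool_pos: [0.6482, 0.1029, 0.1989]
orientation: [-1.987, -2.43, 0.004]
ft_force: [-1.1, 0.1, -0.3]
finger_gap: 0.0007
```

Emit:
move_arm:
  targets:
    - [[0,0,0,0.1,0,0,0],[0,0,0,0.6,0,0,0],[0,0,0,1.2,0,0,0],[0,0,0,1.8,0,0,0],[0,0,0,2.4,0,0,0],[0,0,0,3.0,0,0,0],[0,0,0,3.3,0,0,0],[0,0,0,3.3,0,0,0]]

```text
t: 11.02
tool_pos: [0.649, 0.1029, 0.3354]
orientation: [1.986, 2.43, 0.004]
ft_force: [0.6, -0.1, -0.6]
finger_gap: 0.0004
```

```bash
python3 - <<'E'
from h import *
print(r.sense()["ft_force"].round(1),np.abs(r.sense()["qd"]).max())
f0=dict(np.load("scene.npz"));f=r.grab_frame("scene")
a=np.radians(11.7);n=np.array([np.cos(a),np.sin(a)])
for g in(f0,f):
    P=pts(g);p=g["pixels"].astype(int);m=np.zeros(P.shape[:2],bool);m[165:215,240:300]=1
    m&=(p[...,2]>90)&(p[...,1]<75)&(p[...,0]<75)&(P[...,2]>.17)&(P[...,2]<.24)
    q=P[m];d=(q[:,:2]-[.597,.087])
    for lo,hi in((.03,.05),(.06,.08),(.09,.11)):
        k=(q[:,1]>lo)&(q[:,1]<hi);print(lo,np.median(d[k]@n).round(4),k.sum())
cv2.imwrite("pics/end.png",np.hstack([f0["pixels"][100:390,80:480],f["pixels"][100:390,80:480]]))
E
```

```text
[ 0.6 -0.1 -0.6] 0.07894549794391661
0.03 -0.0007 25
0.06 -0.0014 27
0.09 -0.0016 26
0.03 -0.0006 25
0.06 -0.0005 28
0.09 -0.0015 24
```

View pics/end.png

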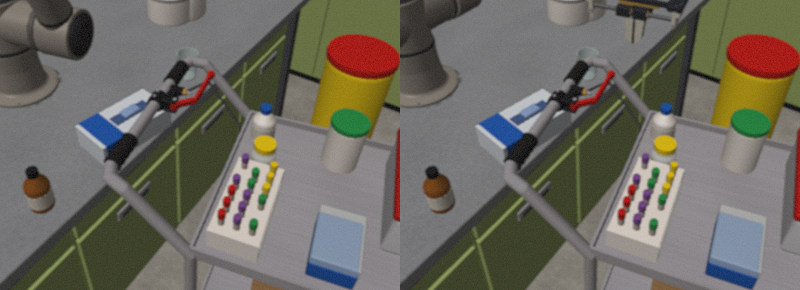

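Before (left) and after (right) match: the lever is back out at (610,85), everything is in place, and the hand is clear above.

Emit:
move_arm:
  targets:
    - [[0,0,0,0,0,0,0],[0,0,0,0,0,0,0],[0,0,0,0,0,0,0],[0,0,0,0,0,0,0]]

```text
t: 11.4
tool_pos: [0.6487, 0.1029, 0.3305]
orientation: [-1.987, -2.431, 0.002]
ft_force: [-0.5, -0.2, -0.4]
finger_gap: 0.0009
```

```bash
python3 -c "
from bench import r
print(r.sense()['ft_force'],r.sign_off())"
```

```text
the job is handed in; nothing more can be done
[-0.50754015 -0.24339455 -0.35533333] None
```

I checked the brake and handed the job in at about 11.4 s; the interface gives no verdict.

- **Press:** With the backs of the closed fingers, I pushed the lever in from its outer side. It came up firm after roughly 20 mm at the face point. I held it there for about 2.7 s at about 12–13 N, measured at the wrist. The highest force I read was about 13 N, against the 35 N limit. The pictures showed the fingers outside the lever and a clear gap to the bar.
- **Release:** I backed out and rose clear. The final picture puts the lever face within 1 mm of where it started. The bystanders in that view look unmoved by eye; I did not measure them. The wrist force was near zero, so the hand is touching nothing.
- **Disagreement:** The first bar-axis estimate was about 5 mm off the stated 80 mm spacing to the lever face. The wrist camera then confirmed the face position to about 2 mm. No other check failed.

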